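Catch the falling lid of a gauge case and lower it shut

ROBOT

A 7-joint arm with a two-finger parallel gripper is mounted at the origin on the work surface. World frame = base frame: x ahead of the robot, y to its left, z up, the work surface at z = 0. Lengths are in m, angles in rad, forces in N, time in s.
With the tool pointing down it reaches from about 0.425 to 0.975 m from the base axis. Payload 16.7 kg.
Tool frame: the origin (TCP) lies at the very end of the fingers, on their centre line; the grasp point (between the pads) lies arm.grip_depth behind it (arm.grip_depth is the distance from the TCP to the grasp point, in m); x points along the fingers, y is the direction in which the jaws open and shut, and the axes are right-handed (so a half turn about x gives the same grasp; the last joint's range is limited). The gripper opens to 85 mm and grips with 20 to 120 N. Pads are 22 mm wide; open, the fingers measure 114 mm over their backs; the gripper's body (76 mm by 85 mm) begins 54 mm behind the grasp point. The pads swing forward as they close: fully open they stand 13 mm farther back than shut.
Start: joints at [0.98, 0.426, 0.074, 1.606, -0.034, 1.111, -0.067], TCP at [0.289, -0.61, 0.201] pointing down, gripper open.
Joint ranges: [-2.85, 2.85], [-0.5, 2.14], [-1.23, 1.37], [0.21, 2.46], [-1.02, 4.16], [0.16, 2.05], [-2.73, 2.73]. Speed limits (rad/s): [1.89, 1.89, 2.39, 2.39, 3.01, 3.01, 3.01].

INTERFACE

Orientations are given as a rotation vector (axis times angle).
In Python, from station import sensors, camera, arm gives the robot as it stands.
- The arm moves only by the tool move_arm, never from a script. Its argument "plan" is text: rows parted by semicolons, each of 5 numbers parted by spaces: the shift along the tool's x, y, z in m, then the turn about the tool's x in rad, then the opening, from 0 (shut) to 1 (fully open). In form: x y z twist claw; .... A call has 1 to 8 rows; each row shifts and turns the commanded pose from where the row before left it, along the tool's axes as they then stand; what a row does not reach is not made up. A row lasts 1/12 s, in which the tool goes at most 41.7 mm and 7.16 degrees, less where a joint would pass 70% of its speed; a pose out of reach is approached as far as the arm can. A call is refused whole if a number of a shift passes 0.0417 or a number of a turn 0.125, either way. A call with a gripper value outside its range is refused whole. The fingers move at their own pace and stop on an object; the grip force is fixed at half the most. Time passes only in rows, so rows that do not move let the fingers close. It gives the time, the measured TCP pose, the force and the opening at its end, in the units of the state.
- sensors.state(): the state, without advancing time (a new reading comes with each control period).
- camera(name): name is "scene" or "top" or "wrist"; returns a dict with "img" (384x512x3 uint8, red, green, blue), "depth" (384x512 float32, m along the optical axis (not along the pixel's ray), 0 where there is no reading), "mtx" (3x3 intrinsics, pixels), "rvec" (rotation vector, rad) and "tvec" (3), from world to camera coordinates, as OpenCV has them. Camera axes: x right, y down, z forward; pixel columns grow to the right and rows downward; lengths in m; the calibration is good to about 2 mm. A picture is of the moment at which its call begins.
- arm.finish_job(): hands the job in, once; it reports no verdict.
The state is a dict: "t": time; "joint_positions": joint angles; "dq": joint speeds; "joint_torque": joint torques, N m; "ee_pos": TCP position; "tcp_rot": TCP orientation; "contact_force": force on the tool from outside, world axes, zero at the start; "wrist_torque": the same for the moment, N m; "gripper_width": finger opening in m.
Only numpy, scipy, OpenCV 4.12 (cv2) and the standard library are available. Lean on these libraries where they do the work, as an engineer would, in place of code of your own. Each camera call takes 0.05 s, during which the arm holds its last target.

TASK

The lid of the grey gauge case on the bench stands open, leaning back a little past upright. Nudge it forward past upright so that it starts to fall shut by itself, let go, catch it from below on the outside of the fingers while it is still well open, and lower it gently until it is fully shut, supported all the way so that it never drops or slams. Only push and support the lid, without gripping it; leave the other things on the bench where they are, and finish clear of everything.

Things in the scene. Friction and masses are not known exactly. Their poses are not given: they have to be found in the camera images.
- case: the open steel gauge case, fixed to the bench: 125 mm (its x) by 240 mm (its y) by 80 mm high, gauges inside. Origin at the centre of its underside on the bench; z up. The hinge line runs along its y at x = +62.5 mm, z = +80.5 mm, the side away from the robot; the lid shuts towards -x. Its yaw varies by about 20 degrees either way
- lid (a joint): lid angle in rad: 0 shut, 1.57 upright, 1.8 leaning back on its stop (rests there at the start). About 0.45 kg, balanced about 72 mm from the hinge. The worn damper in the hinge (about 0.36 N m s/rad) only slows it: from just past upright it takes about 3 s to fall to 0.4 rad, and left alone it bangs shut at almost 1 rad/s
- lip_edge (a point): middle of the lip's outer edge, on the lid's inner (lower) face, 160 mm from the hinge; moves with the lid. The lid is a grey sheet-steel plate, 125 mm from hinge to front edge, 240 wide, 5 thick; from the middle of its front edge a bare steel lip, 140 mm wide, 5 thick, runs on in plane for 35 mm: when shut it stands out past the case's front wall, underside 80 mm above the bench, free below
- oil_bottle: white plastic bottle, 54 mm across, 150 mm high, origin at its underside; beside the case; loose, has nothing to do with the job and must stay where it is
- paint_tin: steel tin, 72 mm across, 100 mm high, origin at its underside; beside the case; loose, has nothing to do with the job and must stay where it is
- jar: amber glass jar, 60 mm across, 80 mm high, origin at its underside; beside the case; loose, has nothing to do with the job and must stay where it is
- hammer: hammer lying beyond the case, loose, has nothing to do with the job and must stay where it is
- screwdriver: screwdriver lying between the robot and the case, loose, has nothing to do with the job and must stay where it is
- brush: bench brush lying to the robot's right, loose, has nothing to do with the job and must stay where it is
- block: wooden block, 100 x 45 x 30 mm, lying to the robot's left, loose, has nothing to do with the job and must stay where it is

How it is judged:
On the way, in this order (a step that is already met when the one before it is completed fails the run):
1. the lid has been tipped past upright and falls by itself, touched by nothing (value of joint lid between 0.4 and 1.5 rad and velocity of joint lid below -0.02 rad/s and contact force between each of the fingers, the arm and lid below 0.05 N), for 0.2 s.
2. the falling lid is caught and borne by the fingers while still well open (over 0.25 rad) (value of joint lid between 0.25 and 1.3 rad and velocity of joint lid above -0.4 rad/s and contact force between the fingers and lid above 0.4 N), for 0.2 s.
At the end, for the whole second after the job is handed in: the lid is shut (within 0.02 rad, about 3 mm at the lip) and at rest, and every loose thing is within 20 mm of where it stood (value of joint lid below 0.02 rad and velocity of joint lid between -0.03 and 0.03 rad/s and distance of each of oil_bottle, paint_tin, jar, hammer, screwdriver, brush, block from where it was at the start of the episode below 0.02 m); the robot touches nothing.
It fails at once if the lid dropped or slammed: it moved shut faster than 0.55 rad/s (about 9 cm/s at the lip) in the last 0.3 rad (value of joint lid below 0.3 rad and velocity of joint lid below -0.55 rad/s).
It fails at once if the lid was gripped, squeezed or shoved hard: over 22 N between the fingers and the lid (contact force between the fingers and lid above 22 N).
It fails at once if another thing on the bench was moved by more than 20 mm or picked up (distance of any of oil_bottle, paint_tin, jar, hammer, screwdriver, brush, block from where it was at the start of the episode above 0.02 m).
It also fails if it takes over 54 s, if anything falls off the work surface, if the arm or the gripper's body presses on something with over 40 N, if the wrist force passes 120 N, or if a joint passes its speed limit or range.

## Working session

There is one attempt and no reset: what is moved stays moved. The work goes in short steps, Python scripts to look and compute and a tool call to move; the robot and the scene stay as the last step left them, time stands still between calls to the robot, and variables do not carry over. Pictures are saved under pics/ and viewed, and the job is handed in when it is done.

Besides the shell and the picture viewer there is one more tool, called after "Request:" in YAML: its name, and indented under it one key for each argument. move_arm: Moves the arm, as the interface text tells. Its arguments: {"type":"object","properties":{"plan":{"type":"string"}},"required":["plan"]}

```bash
ls; mkdir -p pics
python3 - <<'E'
from station import sensors,camera,arm
import cv2,numpy as np
print(sensors.state()); print(arm.grip_depth)
for n in("scene","top","wrist"):
    c=camera(n); cv2.imwrite(f"pics/{n}0.png",c["img"][:,:,::-1]); np.savez(f"{n}0.npz",**c)
    print(n,c["mtx"].tolist(),c["rvec"],c["tvec"])
E
```

```text
pics
{'t': 0.0, 'joint_positions': array([ 0.97947533,  0.42673117,  0.07384521,  1.60663122, -0.03412035,
        1.11079793, -0.06709142]), 'dq': array([-0.00098899,  0.00111173,  0.00049106,  0.00076191,  0.00093265,
        0.00085592,  0.00039412]), 'joint_torque': array([-3.05206486e-03, -9.49845243e+01,  3.75923306e+00, -4.63525200e+01,
        1.90633256e-02,  1.02263279e-02, -2.01344255e-05]), 'ee_pos': array([ 0.28840294, -0.60977612,  0.20030032]), 'tcp_rot': array([ 1.97680933,  0.44527091, -1.97754039]), 'contact_force': array([-0.36378564, -0.32357261, -0.3656517 ]), 'wrist_torque': array([-0.01923281, -0.00519777, -0.02572917]), 'gripper_width': 0.08522342102872861}
0.0187
scene [[433.8328852512619, 0.0, 258.0988852642665], [0.0, 433.8328852512619, 190.0099682769521], [0.0, 0.0, 1.0]] [ 1.13144504  2.40832479 -0.95925888] [ 0.39543381 -0.25121271  1.9305655 ]
top [[497.4482171739768, 0.0, 260.9451191428006], [0.0, 497.4482171739768, 194.97479872427022], [0.0, 0.0, 1.0]] [ 2.14189977 -2.13872769  0.13942644] [-0.01992762  0.57085829  1.5146222 ]
wrist [[335.30714403543186, 0.0, 254.82794826184642], [0.0, 335.30714403543186, 195.74830724184937], [0.0, 0.0, 1.0]] [-2.42523072  1.53335241  0.24301389] [-0.6756826  -0.04090693  0.37972172]
```

View pics/scene0.png

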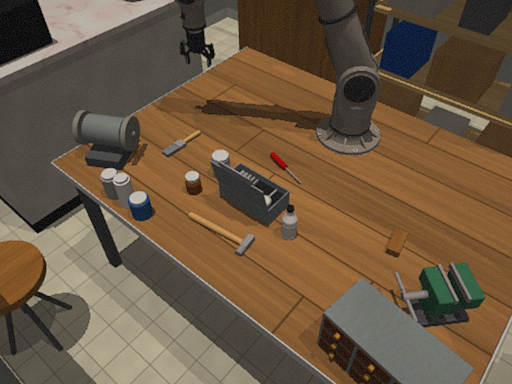

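View pics/top0.png

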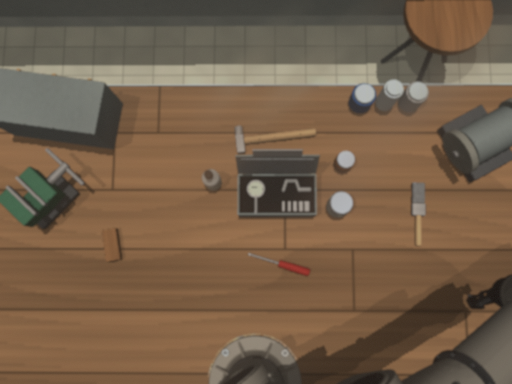

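View pics/wrist0.png

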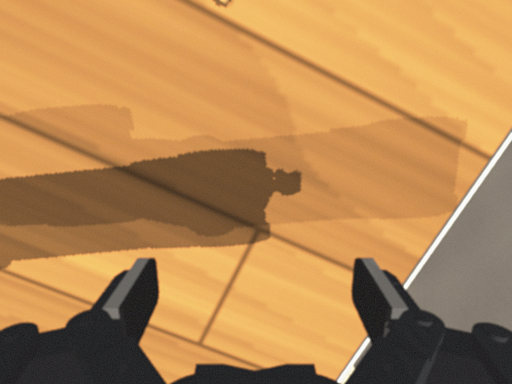

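```bash
cat > h.py <<'E'
import numpy as np,cv2
from scipy.spatial.transform import Rotation as R
def cloud(c):
    d=c["depth"];K=c["mtx"];v,u=np.mgrid[:d.shape[0],:d.shape[1]]
    p=np.stack([(u-K[0,2])*d/K[0,0],(v-K[1,2])*d/K[1,1],d],-1)
    Rm=R.from_rotvec(c["rvec"].ravel()).as_matrix()
    w=(p-c["tvec"].ravel())@Rm
    w[d<=0]=np.nan
    return w
E
python3 - <<'E'
from h import *
print(R.from_rotvec([1.97680933,0.44527091,-1.97754039]).as_matrix().round(3))
for n in("top","scene"):
    c=dict(np.load(n+"0.npz")); w=cloud(c); np.save(n+"w.npy",w)
    Rm=R.from_rotvec(c["rvec"].ravel()).as_matrix(); print(n,"campos",-Rm.T@c["tvec"].ravel())
w=np.load("topw.npy"); 
for (u,v) in [(130,200),(238,217),(316,217),(238,176),(317,176),(255,152),(300,152),(238,156),(317,156),(340,203),(345,160),(211,182),(241,140),(278,262),(330,260)]:
    print((u,v),w[v,u].round(3))
c=dict(np.load("top0.npz"))
cv2.imwrite("pics/topcrop.png",cv2.resize(c["img"][120:290,190:360,::-1],None,fx=3.5,fy=3.5,interpolation=cv2.INTER_CUBIC))
c=dict(np.load("scene0.npz"))
cv2.imwrite("pics/scenecrop.png",cv2.resize(c["img"][130:270,160:330,::-1],None,fx=4,fy=4,interpolation=cv2.INTER_CUBIC))
cv2.imwrite("pics/grip.png",cv2.resize(c["img"][0:90,150:250,::-1],None,fx=6,fy=6,interpolation=cv2.INTER_CUBIC))
E
```

```text
[[-0.001  0.428 -0.904]
 [ 0.001 -0.904 -0.428]
 [-1.    -0.001  0.   ]]
top campos [ 0.34780286 -0.04072685  1.58042121]
scene campos [1.41083499 0.66224959 1.23188027]
(130, 200) [0.56  0.402 0.002]
(238, 217) [ 0.506  0.055 -0.002]
(316, 217) [ 0.507 -0.195 -0.006]
(238, 176) [0.625 0.051 0.076]
(317, 176) [ 0.639 -0.199  0.001]
(255, 152) [ 0.666 -0.005  0.222]
(300, 152) [ 0.667 -0.131  0.219]
(238, 156) [0.66  0.044 0.199]
(317, 156) [ 0.661 -0.18   0.194]
(340, 203) [ 0.538 -0.257  0.099]
(345, 160) [ 0.674 -0.278  0.079]
(211, 182) [0.601 0.13  0.108]
(241, 140) [0.751 0.046 0.026]
(278, 262) [ 0.363 -0.072  0.021]
(330, 260) [ 0.37  -0.236  0.002]
```

View pics/topcrop.png

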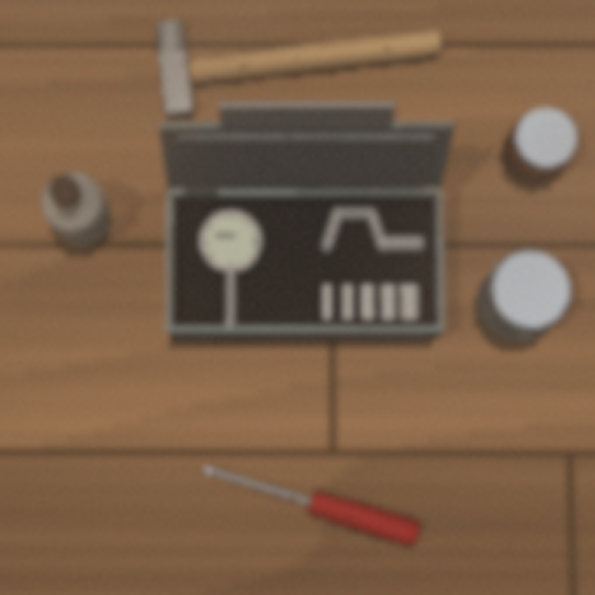

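View pics/scenecrop.png

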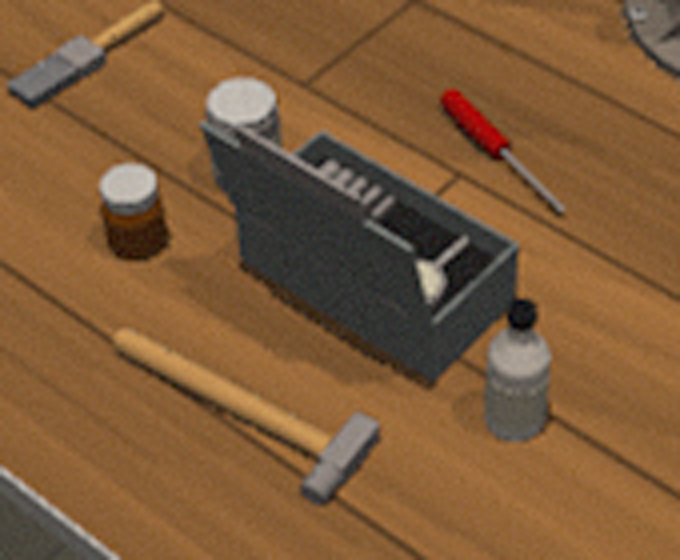

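View pics/grip.png

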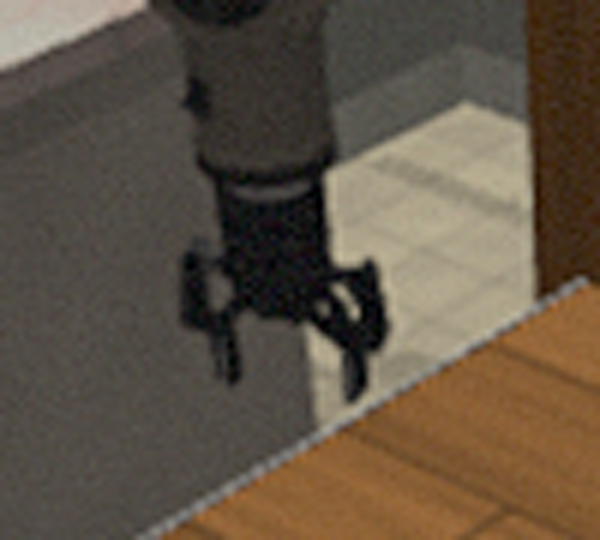

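Run:
```python
from h import *
for n in("top","scene"):
    w=np.load(n+"w.npy").reshape(-1,3)
    box=(w[:,0]>.46)&(w[:,0]<.74)&(w[:,1]>-.24)&(w[:,1]<.10)
    q=w[box]
    rim=q[(abs(q[:,2]-.08)<.006)&(q[:,1]<.06)&(q[:,1]>-.215)]
    print(n,"rim",len(rim),cv2.minAreaRect(rim[:,:2].astype(np.float32)), np.percentile(rim,[1,50,99],axis=0).round(3).tolist())
    lid=q[(q[:,2]>.10)&(q[:,1]<.06)&(q[:,1]>-.2)]
    m=lid.mean(0);U,S,V=np.linalg.svd(lid-m,full_matrices=False)
    print("lid",len(lid),m.round(3),V.round(3).tolist(),S.round(3))
    lip=lid[lid[:,2]>.213]; print("lip y",np.percentile(lip[:,1],[1,99]),lip[:,2].max(), lip.mean(0)); 
    f=np.polyfit(lip[:,1],lip[:,0],1); print(f)
```

```text
top rim 293 ((0.5714842081069946, -0.0656130239367485), (0.1284818798303604, 0.23942305147647858), 0.1648978292942047) [[0.507, -0.185, 0.074], [0.587, -0.047, 0.08], [0.635, 0.054, 0.086]]
lid 1720 [ 0.652 -0.065  0.17 ] [[-0.001, 1.0, 0.001], [0.261, -0.001, 0.965], [-0.965, -0.001, 0.261]] [2.696 1.63  0.088]
lip y [-0.13348013  0.00344626] 0.2402187169562804 [ 0.66762822 -0.06546855  0.22727235]
[-0.00130268  0.66754293]
scene rim 201 ((0.571481466293335, -0.06257261335849762), (0.24472077190876007, 0.135456845164299), 89.97184753417969) [[0.504, -0.184, 0.074], [0.527, -0.028, 0.079], [0.638, 0.058, 0.086]]
lid 915 [ 0.656 -0.057  0.168] [[0.006, -1.0, 0.012], [-0.222, -0.013, -0.975], [-0.975, -0.003, 0.222]] [2.009 1.202 0.04 ]
lip y [-0.13295542  0.00645079] 0.23826282990540384 [ 0.66917527 -0.06181651  0.22719656]
[0.00102776 0.6692388 ]
```

Request:
move_arm:
  plan: "-0.04 0 0 0.11 0; -0.04 0 0 0.11 0; -0.04 0 0 0.11 0; 0 0 0 0.112 0; 0 0 0 0 0; 0 0 0 0 0"

```text
t: 0.65
ee_pos: [0.2886, -0.6098, 0.3205]
tcp_rot: [2.22, 0.004, -2.221]
contact_force: [0.8, -0.0, -1.0]
gripper_width: 0.0123
```

Request:
move_arm:
  plan: "0 -0.039 -0.031 0 0; 0 -0.039 -0.031 0 0; 0 -0.039 -0.031 0 0; 0 -0.039 -0.031 0 0; 0 -0.039 -0.031 0 0; 0 -0.039 -0.031 0 0; 0 -0.039 -0.031 0 0"

```text
t: 1.23
ee_pos: [0.4705, -0.3797, 0.3195]
tcp_rot: [2.218, 0.006, -2.222]
contact_force: [0.0, -1.9, 0.1]
gripper_width: 0.0
```

Request:
move_arm:
  plan: "0 -0.039 -0.031 0 0; 0 -0.039 -0.031 0 0; 0 -0.039 -0.031 0 0; 0 -0.039 -0.031 0 0; 0 -0.039 -0.031 0 0; 0 -0.039 -0.031 0 0; 0 -0.039 -0.031 0 0; 0 0 0 0 0"

```text
t: 1.9
ee_pos: [0.655, -0.1441, 0.3182]
tcp_rot: [2.214, 0.02, -2.219]
contact_force: [-0.3, 1.4, 0.4]
gripper_width: -0.0002
```

Request:
move_arm:
  plan: "0 -0.03 -0.025 0 0; 0 -0.03 -0.025 0 0; 0 -0.02 -0.02 0 0; 0 0 0 0 0; 0 0 0 0 0; 0 0 0 0 0"

```text
t: 2.4
ee_pos: [0.7211, -0.0742, 0.3195]
tcp_rot: [2.218, 0.002, -2.223]
contact_force: [0.4, -0.7, -0.4]
gripper_width: -0.0002
```

Run:
```python
from station import sensors,camera
from h import *
s=sensors.state();print(s)
c=camera("scene");cv2.imwrite("pics/s1.png",cv2.resize(c["img"][30:270,130:350,::-1],None,fx=2.5,fy=2.5,interpolation=cv2.INTER_CUBIC))
w=cloud(c);p=s["ee_pos"]
q=w[(abs(w-p-[0,0,.03])<[.08,.08,.045]).all(-1)]
for z in np.arange(-.01,.07,.01):
    k=q[abs(q[:,2]-p[2]-z)<.005]
    if len(k): print(round(z,3),len(k),(k.min(0)-p).round(3),(k.max(0)-p).round(3))
```

```text
{'t': 2.4, 'joint_positions': array([ 0.09783326,  0.44878789, -0.12749869,  1.31346299,  0.05631146,
        1.38519261, -1.59668424]), 'dq': array([ 0.0165091 , -0.02091838,  0.01043608,  0.0015116 , -0.00064524,
        0.00149803, -0.0108679 ]), 'joint_torque': array([-3.04624647e+00, -1.00768533e+02, -2.21618056e+00, -5.10738158e+01,
       -1.66313709e-01, -4.62161761e-02,  2.13985168e-02]), 'ee_pos': array([ 0.72105626, -0.07421725,  0.3194796 ]), 'tcp_rot': array([ 2.21780441e+00,  1.79558674e-03, -2.22308623e+00]), 'contact_force': array([ 0.37926499, -0.74702041, -0.44147731]), 'wrist_torque': array([-0.01596702,  0.0360511 , -0.02740846]), 'gripper_width': -0.00016644078400176565}
0.03 4 [ 0.003 -0.002  0.029] [0.011 0.008 0.035]
0.04 20 [-0.003 -0.009  0.035] [0.012 0.017 0.044]
0.05 20 [-0.004 -0.005  0.045] [0.011 0.016 0.054]
0.06 20 [-0.002 -0.014  0.055] [0.012 0.017 0.064]
```

View pics/s1.png

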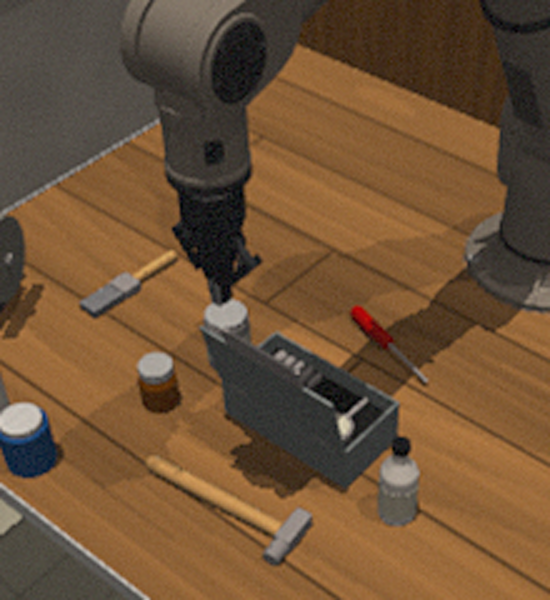

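Run:
```python
from station import sensors,camera
from h import *
s=sensors.state();p=s["ee_pos"]
for n,f in(("scene",2.5),("top",2)):
    c=camera(n)
    P=np.array([p,p+[0,0,.03],p+[0,0,.06]])
    uv,_=cv2.projectPoints(P,c["rvec"],c["tvec"],c["mtx"],None);uv=uv.reshape(-1,2);print(n,uv.round(1).tolist())
    u,v=uv[0].astype(int)
    im=c["img"][max(0,v-40):v+30,u-40:u+40,::-1];im=cv2.resize(im,None,fx=8,fy=8,interpolation=cv2.INTER_CUBIC)
    for a in uv: cv2.circle(im,(int((a[0]-u+40.5)*8),int((a[1]-max(0,v-40)+.5)*8)),4,(0,0,255),-1)
    cv2.imwrite(f"pics/tip_{n}.png",im)
    if n=="scene":
        w=cloud(c)
        for vv in range(v-14,v+6): print(vv,w[vv,u-1].round(3),w[vv,u+2].round(3))
```

```text
scene [[218.4, 157.3], [217.7, 150.0], [217.0, 142.5]]
143 [ 0.733 -0.062  0.394] [ 0.732 -0.051  0.398]
144 [ 0.729 -0.067  0.384] [ 0.725 -0.059  0.386]
145 [ 0.733 -0.063  0.384] [ 0.724 -0.059  0.381]
146 [ 0.731 -0.065  0.379] [ 0.724 -0.06   0.377]
147 [ 0.727 -0.07   0.37 ] [ 0.726 -0.058  0.375]
148 [ 0.729 -0.068  0.368] [ 0.727 -0.058  0.372]
149 [ 0.732 -0.066  0.367] [ 0.725 -0.06   0.366]
150 [ 0.73  -0.068  0.361] [ 0.728 -0.058  0.364]
151 [ 0.733 -0.065  0.36 ] [ 0.724 -0.062  0.355]
152 [ 0.73  -0.069  0.352] [ 0.527 -0.27   0.098]
153 [ 0.539 -0.275  0.099] [ 0.529 -0.269  0.095]
154 [ 0.545 -0.269  0.101] [ 0.534 -0.264  0.096]
155 [ 0.549 -0.265  0.102] [ 0.543 -0.254  0.103]
156 [ 0.553 -0.262  0.1  ] [ 0.545 -0.253  0.101]
157 [ 0.556 -0.259  0.099] [ 0.547 -0.251  0.097]
158 [ 0.558 -0.257  0.097] [ 0.55  -0.249  0.096]
159 [ 0.563 -0.252  0.098] [ 0.553 -0.246  0.094]
160 [ 0.565 -0.251  0.094] [ 0.56  -0.239  0.098]
161 [ 0.57  -0.246  0.096] [ 0.564 -0.236  0.097]
162 [ 0.57  -0.246  0.091] [ 0.67  -0.123  0.235]
top [[281.0, 122.9], [281.3, 119.5], [281.6, 116.0]]
```

View pics/tip_scene.png

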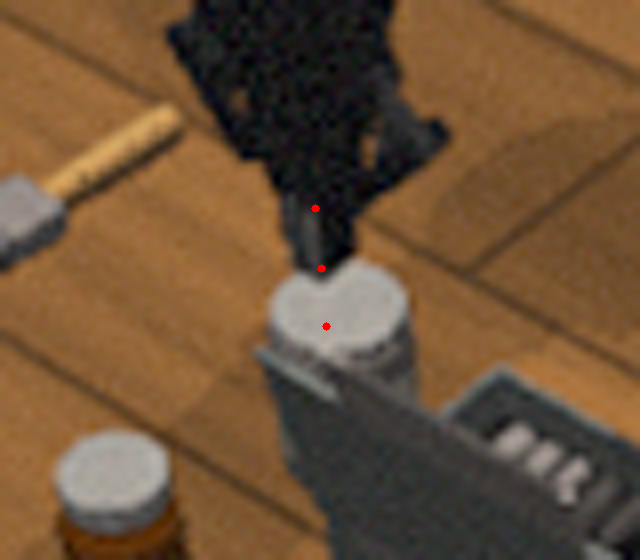

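View pics/tip_top.png

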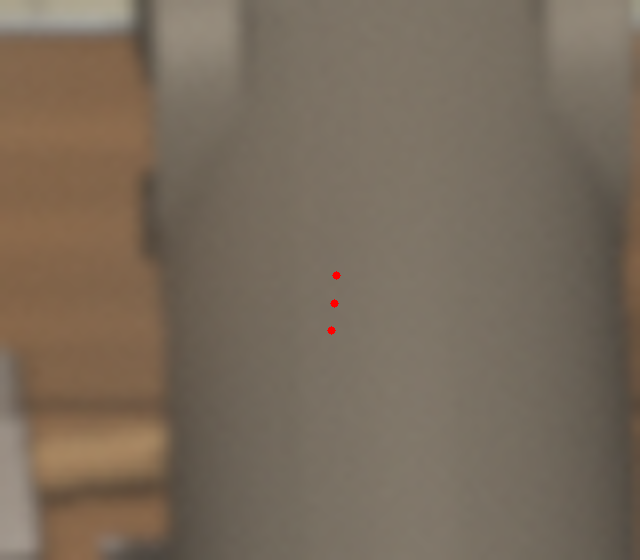

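Run:
```python
from h import *
p=np.array([.2884,-.6098,.2003])
c=dict(np.load("scene0.npz"))
P=np.array([p,p+[0,0,.013],p+[0,0,.03],p+[0,0,.073]])
y=np.array([.428,-.904,0])
P=np.vstack([P,P+.05*y,P-.05*y])
uv,_=cv2.projectPoints(P,c["rvec"],c["tvec"],c["mtx"],None);uv=uv.reshape(-1,2)
u0,v0=160,10
im=cv2.resize(c["img"][v0:v0+80,u0:u0+90,::-1],None,fx=7,fy=7,interpolation=cv2.INTER_CUBIC)
for a in uv: cv2.circle(im,(int((a[0]-u0+.5)*7),int((a[1]-v0+.5)*7)),3,(0,0,255),-1)
cv2.imwrite("pics/tip0.png",im)
```

```text
(no output)
```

View pics/tip0.png

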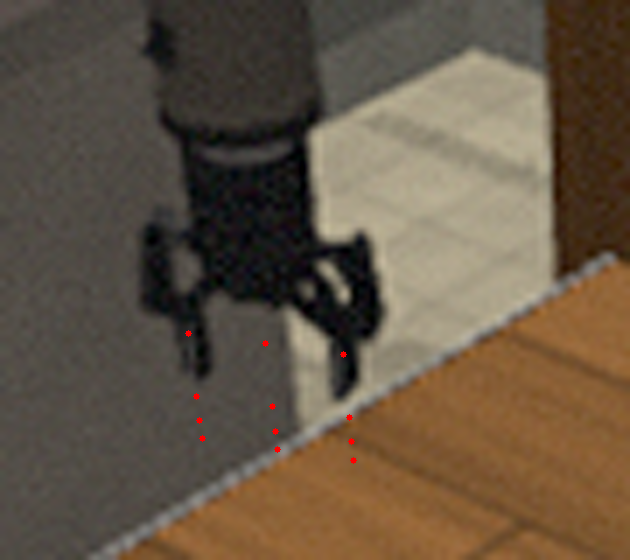

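Run:
```python
from h import *
from station import camera,sensors
p=np.array([.2884,-.6098,.2003])
c=dict(np.load("wrist0.npz")); w=cloud(c)
Rt=R.from_rotvec([1.97680933,0.44527091,-1.97754039]).as_matrix()
t=(w-p)@Rt
for (u,v) in [(145,263),(365,263),(140,280),(370,280),(120,310),(395,310),(145,300)]: print((u,v),t[v,u].round(3))
k=t[t[...,0]<.05]; print("max tool x of near pts",np.percentile(k[:,0],[50,95,99,100]), len(k))
c=camera("wrist");cv2.imwrite("pics/w1.png",c["img"][:,:,::-1]);w=cloud(c);s=sensors.state()
t=(w-s["ee_pos"])@R.from_rotvec(s["tcp_rot"]).as_matrix()
for v in range(200,384,15): print(v,t[v,250].round(3),t[v,262].round(3))
```

```text
(145, 263) [-0.053 -0.043 -0.011]
(365, 263) [-0.052  0.046 -0.011]
(140, 280) [-0.064 -0.041 -0.01 ]
(370, 280) [-0.064  0.044 -0.011]
(120, 310) [-0.08  -0.043 -0.009]
(395, 310) [-0.081  0.046 -0.01 ]
(145, 300) [-0.061 -0.041  0.001]
max tool x of near pts [-0.09618183 -0.05544857 -0.04726425 -0.04224934] 27287
200 [ 0.321 -0.006  0.087] [0.322 0.013 0.088]
215 [ 0.261 -0.005  0.089] [0.26  0.011 0.089]
230 [ 0.152 -0.003  0.063] [0.151 0.009 0.063]
245 [-0.036 -0.001 -0.012] [-0.036  0.005 -0.012]
260 [-0.049 -0.    -0.011] [-0.048  0.005 -0.011]
275 [-0.061 -0.    -0.012] [-0.06   0.004 -0.011]
290 [-0.066 -0.    -0.009] [-0.073  0.004 -0.013]
305 [-0.071 -0.    -0.005] [-0.08   0.004 -0.012]
320 [-0.072 -0.    -0.   ] [-0.077  0.004 -0.004]
335 [-0.074 -0.     0.005] [-0.077  0.004  0.002]
350 [ 0.323 -0.007  0.376] [-0.079  0.004  0.007]
365 [ 0.322 -0.007  0.41 ] [-0.081  0.004  0.011]
380 [-0.11   0.001 -0.013] [-0.108  0.003 -0.011]
```

View pics/w1.png

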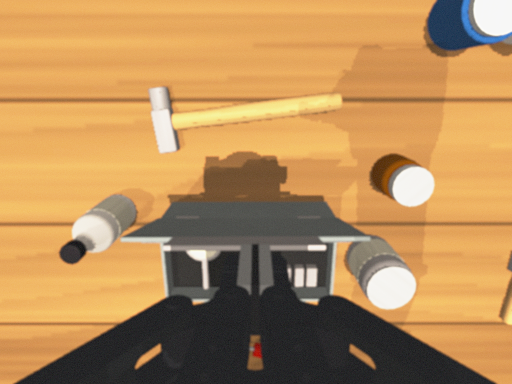

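Request:
move_arm:
  plan: "0.036 0 0 0 0; 0.036 0 0 0 0; 0.036 0 0 0 0; 0.036 0 0 0 0; 0 0 0 0 0; 0 0 0 0 0"

```text
t: 3.1
ee_pos: [0.7207, -0.0742, 0.1764]
tcp_rot: [-2.218, 0.001, 2.224]
contact_force: [0.5, 0.0, 2.1]
gripper_width: -0.0
```

Request:
move_arm:
  plan: "0 0 0.012 0 0; 0 0 0.012 0 0; 0 0 0 0 0; 0 0 0 0 0"

```text
t: 3.43
ee_pos: [0.6989, -0.074, 0.1804]
tcp_rot: [-2.226, 0.001, 2.217]
contact_force: [0.5, 0.8, -0.6]
gripper_width: 0.0002
```

Request:
move_arm:
  plan: "0 0 0.012 0 0; 0 0 0.012 0 0; 0 0 0.01 0 0; 0 0 0.01 0 0; 0 0 0 0 0"

```text
t: 3.85
ee_pos: [0.6528, -0.0739, 0.1781]
tcp_rot: [-2.222, 0.001, 2.221]
contact_force: [0.3, -0.3, -0.5]
gripper_width: -0.0003
```

```bash
cat > lidang.py <<'E'
from h import *
from station import camera,sensors
import sys
def ang(n="top"):
    c=camera(n);w=cloud(c);s=sensors.state()
    q=w[(w[...,0]>.44)&(w[...,0]<.72)&(w[...,1]>-.19)&(w[...,1]<.06)&(w[...,2]>.10)]
    # keep lateral lid parts, off the gripper
    q=q[(q[:,1]<-.14)|(q[:,1]>.0)]
    q=q[q[:,2]<.25]
    a=np.arctan2(q[:,2]-.0805,.634-q[:,0]); r=np.hypot(q[:,2]-.0805,q[:,0]-.634)
    k=(r>.06)&(r<.165)
    return c,s,np.median(a[k]),a[k].std(),k.sum()
if __name__=="__main__":
    for n in sys.argv[2:]:
        c,s,a,sd,k=ang(n);print(n,"t",s["t"],"ang",round(a,3),round(sd,3),k,"ee",s["ee_pos"].round(4),"F",s["contact_force"].round(2))
        cv2.imwrite(f"pics/{n}_{sys.argv[1]}.png",cv2.resize(c["img"][90:290,150:350,::-1],None,fx=3,fy=3,interpolation=cv2.INTER_CUBIC))
E
python3 lidang.py a scene
```

```text
scene t 3.9 ang 1.614 0.022 317 ee [ 0.6534 -0.0738  0.1778] F [ 0.65 -0.71 -0.34]
```

View pics/scene_a.png

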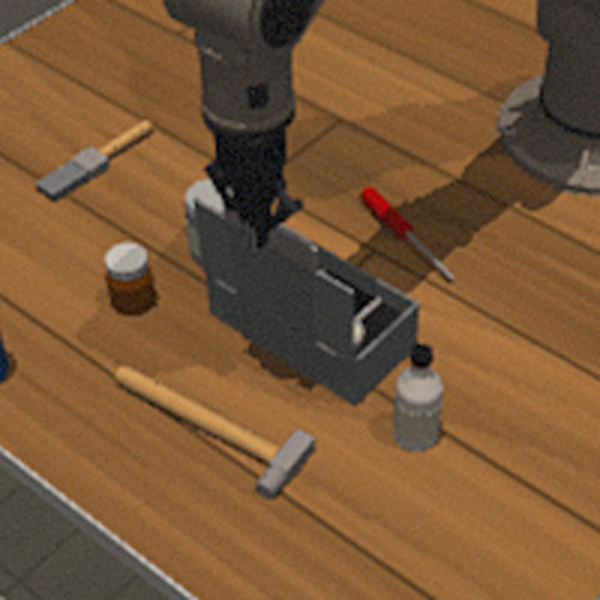

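Request:
move_arm:
  plan: "0 0 0.011 0 0; 0 0 0.011 0 0; 0 0 -0.02 0 0; -0.025 0 -0.02 0 0; -0.04 0 0 0 0; -0.025 0 0.01 0 0; 0 0 0.03 0 0"

```text
t: 4.48
ee_pos: [0.6362, -0.0731, 0.2719]
tcp_rot: [2.229, 0.001, -2.213]
contact_force: [0.1, 0.4, -0.6]
gripper_width: 0.0001
```

```bash
python3 lidang.py b scene
```

```text
scene t 4.5333 ang 1.397 0.025 397 ee [ 0.6291 -0.0737  0.2697] F [ 1.09 -1.05  1.17]
```

Request:
move_arm:
  plan: "0 0 0.036 0 0; 0 0 0.036 0 0; 0 0 0.036 0 0; 0.015 0 0.016 0 0; 0.035 0 0 0 0; 0.036 0 0 0 0; 0.036 0 0 0 0; 0 0 0 0 0"

```text
t: 5.2
ee_pos: [0.5044, -0.0733, 0.1397]
tcp_rot: [-2.212, -0.001, 2.23]
contact_force: [-1.9, -0.3, -1.5]
gripper_width: -0.0
```

```bash
python3 lidang.py c scene
```

```text
scene t 5.25 ang 1.243 0.028 436 ee [ 0.5059 -0.0734  0.1429] F [-0.51 -0.75  0.6 ]
```

View pics/scene_c.png

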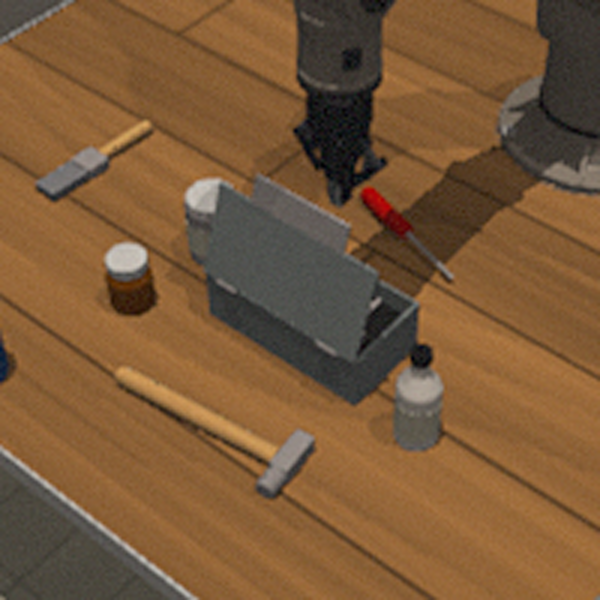

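Request:
move_arm:
  plan: "0 0 0 0 0; 0 0 0 0 0; 0 0 0 0 0; 0 0 0 0 0; 0 0 0 0 0; 0 0 0 0 0; 0 0 0 0 0"

```text
t: 5.83
ee_pos: [0.5078, -0.0736, 0.1454]
tcp_rot: [-2.222, 0.0, 2.221]
contact_force: [-0.0, 0.7, -0.5]
gripper_width: -0.0002
```

```bash
python3 lidang.py d scene
```

```text
scene t 5.8833 ang 0.969 0.034 487 ee [ 0.5077 -0.0736  0.1452] F [-0.36  0.16  1.21]
```

View pics/scene_d.png

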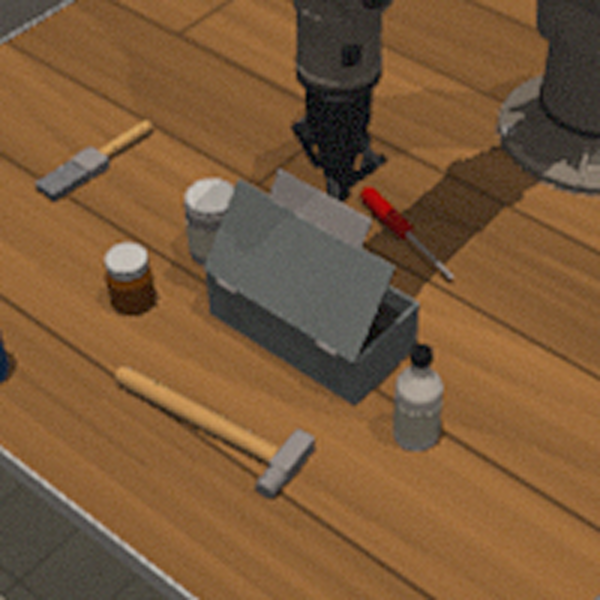

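Request:
move_arm:
  plan: "0 0 0 0 0; 0 0 0 0 0; 0 0 0 0 0; 0 0 0 0 0; 0 0 0 0 0"

```text
t: 6.3
ee_pos: [0.5074, -0.0736, 0.1449]
tcp_rot: [-2.221, 0.0, 2.222]
contact_force: [-1.2, -0.9, -0.2]
gripper_width: -0.0003
```

```bash
python3 lidang.py e scene top
```

```text
scene t 6.35 ang 0.8 0.034 497 ee [ 0.5074 -0.0736  0.1449] F [-1.42 -0.64 -1.24]
top t 6.4 ang 0.823 0.025 390 ee [ 0.5075 -0.0736  0.1449] F [-1.85 -0.41 -0.64]
```

View pics/scene_e.png

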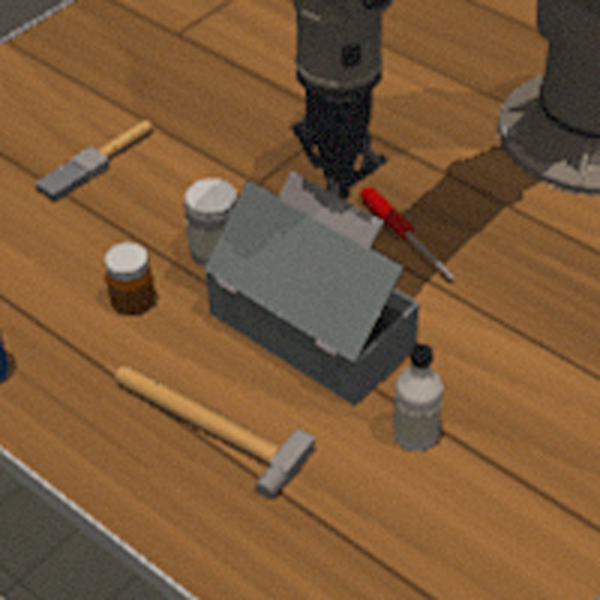

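Request:
move_arm:
  plan: "0 0 0 0 0; 0.003 0 0.0025 0 0; 0.003 0 0.0025 0 0; 0.003 0 0.0025 0 0; 0.003 0 0.0025 0 0; 0.003 0 0.0025 0 0; 0.003 0 0.0025 0 0; 0.003 0 0.002 0 0"

```text
t: 7.07
ee_pos: [0.49, -0.0736, 0.1236]
tcp_rot: [-2.22, 0.0, 2.222]
contact_force: [-5.8, 0.1, 2.3]
gripper_width: 0.0003
```

```bash
python3 lidang.py f scene top
```

```text
scene t 7.1167 ang 0.63 0.035 483 ee [ 0.4894 -0.0736  0.123 ] F [-5.34 -0.63  0.08]
top t 7.1667 ang 0.651 0.029 471 ee [ 0.4896 -0.0736  0.1233] F [-5.44 -0.34  0.99]
```

Request:
move_arm:
  plan: "0.001 0 0.0022 0 0; 0.002 0 0.0022 0 0; 0.003 0 0.002 0 0; 0.003 0 0.0018 0 0; 0.0035 0 0.0018 0 0; 0.0035 0 0.0017 0 0; 0.0035 0 0.0016 0 0; 0 0 0 0 0"

```text
t: 7.83
ee_pos: [0.4765, -0.0736, 0.1037]
tcp_rot: [-2.22, 0.0, 2.223]
contact_force: [-2.8, -0.0, -1.5]
gripper_width: 0.0002
```

```bash
python3 lidang.py g scene top
```

```text
scene t 7.8833 ang 0.47 0.034 467 ee [ 0.4768 -0.0736  0.104 ] F [-4.9   0.25 -0.29]
top t 7.9333 ang 0.494 0.032 527 ee [ 0.4769 -0.0736  0.1042] F [-5.38 -0.73  0.37]
```

View pics/scene_g.png

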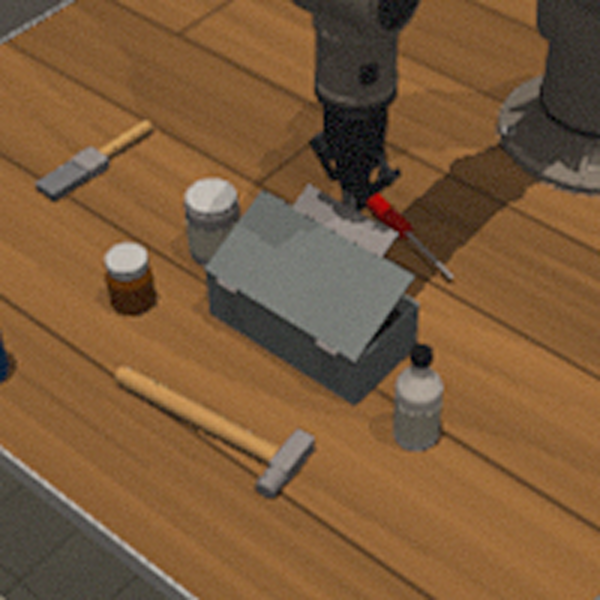

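Request:
move_arm:
  plan: "0.0035 0 0.0015 0 0; 0.0035 0 0.0015 0 0; 0.0035 0 0.0014 0 0; 0.0035 0 0.0013 0 0; 0.0035 0 0.0012 0 0; 0.0035 0 0.0011 0 0; 0.0035 0 0.001 0 0; 0.0035 0 0.0009 0 0"

```text
t: 8.6
ee_pos: [0.4664, -0.0736, 0.0761]
tcp_rot: [-2.219, 0.0, 2.223]
contact_force: [-9.5, 0.1, 0.8]
gripper_width: -0.0002
```

```bash
python3 lidang.py h scene top
```

```text
scene t 8.65 ang 0.297 0.034 394 ee [ 0.4661 -0.0736  0.0756] F [-6.71 -0.77 -1.4 ]
top t 8.7 ang 0.312 0.034 549 ee [ 0.4663 -0.0736  0.0758] F [-7.57  0.63  0.27]
```

Request:
move_arm:
  plan: "0.0028 0 0.0008 0 0; 0.0028 0 0.0007 0 0; 0.0028 0 0.0006 0 0; 0.0028 0 0.0006 0 0; 0.0028 0 0.0005 0 0; 0.0028 0 0.0004 0 0; 0.0028 0 0.0003 0 0; 0.0024 0 0.0002 0 0"

```text
t: 9.37
ee_pos: [0.4619, -0.0736, 0.0539]
tcp_rot: [-2.218, 0.0, 2.224]
contact_force: [-9.6, 0.2, -0.6]
gripper_width: -0.0001
```

```bash
sed -i 's/w\[...,2\]>.10/w[...,2]>.086/' lidang.py; python3 lidang.py i scene top
```

```text
scene t 9.4167 ang 0.159 0.033 412 ee [ 0.4618 -0.0736  0.0536] F [-8.18 -0.83 -3.19]
top t 9.4667 ang 0.168 0.039 620 ee [ 0.4618 -0.0736  0.0538] F [-9.52 -0.44 -1.52]
```

Request:
move_arm:
  plan: "0.0022 0 0.0002 0 0; 0.0022 0 0.0002 0 0; 0.0022 0 0.0001 0 0; 0.0022 0 0.0001 0 0; 0.0022 0 0.0001 0 0; 0.0022 0 0 0 0; 0.0022 0 0 0 0; 0.0022 0 0 0 0"

```text
t: 10.13
ee_pos: [0.4604, -0.0736, 0.0361]
tcp_rot: [-2.217, 0.0, 2.226]
contact_force: [-13.0, 0.1, -1.3]
gripper_width: 0.0002
```

```bash
python3 lidang.py j scene top
```

```text
scene t 10.1833 ang 0.075 0.025 139 ee [ 0.4604 -0.0736  0.0358] F [-10.06   0.3   -2.57]
top t 10.2333 ang 0.087 0.03 322 ee [ 0.4604 -0.0736  0.036 ] F [-11.    -0.21  -1.75]
```

View pics/scene_j.png

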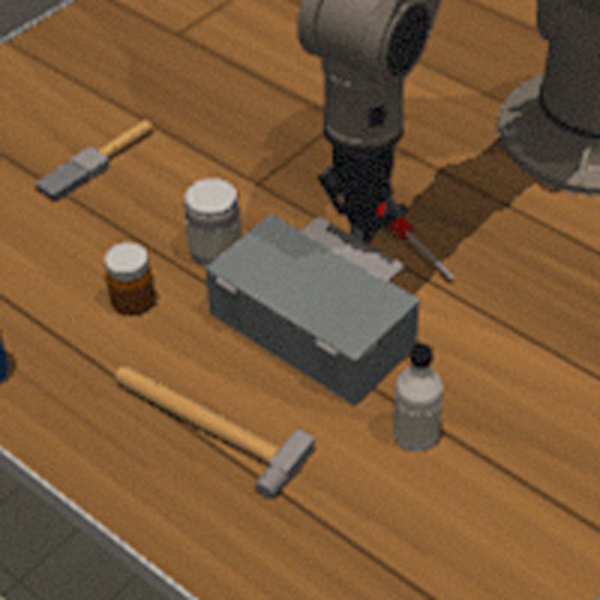

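Request:
move_arm:
  plan: "0.0015 0 0.0002 0 0; 0.0015 0 0.0002 0 0; 0.0015 0 0.0002 0 0; 0.0015 0 0.0002 0 0; 0.001 0 0 0 0; 0 0 0 0 0"

```text
t: 10.73
ee_pos: [0.4604, -0.0737, 0.0296]
tcp_rot: [-2.218, 0.001, 2.224]
contact_force: [-11.1, -0.0, 4.4]
gripper_width: -0.0001
```

```bash
cat > lz.py <<'E'
from h import *
from station import camera,sensors
for n in("scene","top"):
    c=camera(n);w=cloud(c)
    m=(w[...,1]>-.17)&(w[...,1]<.04)&(w[...,0]>.515)&(w[...,0]<.625)&(w[...,2]>.06)&(w[...,2]<.13)
    q=w[m];A=np.c_[.634-q[:,0],np.ones(len(q))];k,_,_,_=np.linalg.lstsq(A,q[:,2],rcond=None)
    m=(((w[...,1]>-.13)&(w[...,1]<-.10))|((w[...,1]>-.035)&(w[...,1]<.0)))&(w[...,0]>.478)&(w[...,0]<.5)&(w[...,2]>.06)&(w[...,2]<.13)
    print(n,"slope,z0",k.round(4),len(q),"lip z",np.median(w[m][:,2]).round(4),m.sum())
s=sensors.state();print(s["t"],s["ee_pos"].round(4),s["contact_force"].round(2))
E
python3 lz.py
```

```text
scene slope,z0 [-0.0014  0.0842] 1231 lip z 0.0849 71
top slope,z0 [-0.004   0.0853] 1740 lip z 0.0871 15
10.8333 [ 0.4604 -0.0736  0.0296] [-11.27  -0.08   4.71]
```

Request:
move_arm:
  plan: "0 0 0.002 0 0; 0 0 0.004 0 0; 0 0 0.008 0 0; 0 0 0.008 0 0; -0.005 0 0.006 0 0; -0.02 0 0 0 0; -0.03 0 0 0 0; -0.04 0 0 0 0"

```text
t: 11.5
ee_pos: [0.4318, -0.0733, 0.1249]
tcp_rot: [-2.217, -0.001, 2.225]
contact_force: [1.1, -0.1, 0.3]
gripper_width: -0.0001
```

Request:
move_arm:
  plan: "-0.04 0 0 0 0; -0.04 0 0 0 0; -0.04 0 0 0 0; -0.03 0 0 0 0; 0 0 0 0 0; 0 0 0 0 0; 0 0 0 0 0; 0 0 0 0 0"

```text
t: 12.17
ee_pos: [0.433, -0.0735, 0.274]
tcp_rot: [-2.22, 0.0, 2.223]
contact_force: [0.5, -0.5, -0.0]
gripper_width: -0.0003
```

```bash
python3 lz.py; python3 lidang.py k scene top
python3 - <<'E'
from h import *
from station import camera
c=camera("scene");a=dict(np.load("scene0.npz"))["img"].astype(int);d=np.abs(c["img"].astype(int)-a).max(-1)
cv2.imwrite("pics/fin.png",np.hstack([c["img"][90:290,80:480,::-1],cv2.cvtColor((np.clip(d*3,0,255)).astype(np.uint8),cv2.COLOR_GRAY2BGR)[90:290,80:480]]))
E
```

```text
scene slope,z0 [0.0014 0.0841] 1226 lip z 0.0846 70
top slope,z0 [-0.0024  0.0852] 1445 lip z nan 0
12.2667 [ 0.4332 -0.0735  0.2739] [ 0.15 -0.74 -0.7 ]
scene t 12.3167 ang 0.078 0.025 83 ee [ 0.4334 -0.0735  0.274 ] F [-0.3   0.3   0.01]
top t 12.3667 ang 0.08 0.029 150 ee [ 0.4335 -0.0735  0.2742] F [-0.86 -0.05  0.5 ]
  return _methods._mean(a, axis=axis, dtype=dtype,
  ret = ret.dtype.type(ret / rcount)
```

View pics/fin.png

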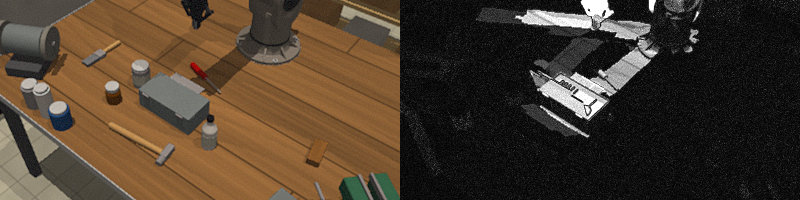

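The picture shows the lid shut at (175,100). The difference image shows only the lid, the arm and their shadows, so nothing else has moved.

```bash
python3 -c "
from station import arm
print(arm.finish_job())"
```

```text
the job is handed in; nothing more can be done
None
```

The lid is shut, the arm stands clear of everything, and I handed the job in at about 12.4 s. No verdict is reported.

**What I did:**
- I pushed the lid from behind with shut fingers until it passed upright, then lifted the fingers over it while it fell freely for over 1 s, from about 1.35 to 0.8 rad.
- I caught the lip edge on the outside of the fingers at about 0.77 rad.
- I lowered it along its arc at roughly 0.2–0.3 rad/s. Readings between moves peaked at 13 N, below the 22 N limit.
- Then I backed off and rose to 0.27 m.

**Last checks:**
- **Lid:** the fitted slope of its top is 0.00 ± 0.003 rad in both views, with the top at 84–85 mm (85 mm expected).
- **Contact:** the force reading is back within sensor noise.
- **Loose things:** a before-and-after difference of the scene image shows only the lid, the arm and their shadows changed.

**Checks that disagreed or failed:**
- **Fingertips:** the cameras showed the visible fingertips about 30 mm behind the reported TCP. I chose heights that would work either way.
- **Angle script:** near shut it still printed about 0.08 rad. It keeps only high points and measures the outer face, so I relied on the plane fit.
- **Lip height:** the last reading from the top view was blocked by the arm.

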